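# Unhook the eight-well heating block

## Task

Two aluminium heating blocks sit hooked in docks on the worktop. Take out the one with the eight small wells: lift its free end and tilt it back until it clears the dock's stop, draw its tongue out from under the retaining lip, and set it down flat in the steel tray without dropping it. Leave the block with the two large wells where it is.

Things in the scene. Friction and masses are not known exactly. Their poses are not given: they have to be found in the camera images.
- block: The block to take: aluminium, 82 (x) x 60 (y) x 25 mm, eight 12 mm wells in its top, 0.35 kg. Origin: centre of that part's underside, z up. Handle plate upright on its middle: 34 mm along x, 10 mm thick along y (pinch it there), top 72 mm above the origin. At -x a steel tongue, 40 mm wide, 8 mm thick, flush with the underside, reaches to x = -66 mm; the free end is at x = +41.
- dock: Fixed grey dock round the block, origin on the worktop below the block's, same axes. Floor 6 mm up, 3-5 mm play. A lip at -x covers the tongue up to x = -55 mm, underside 22 mm up (8 mm over the tongue). Stop at +x, x = 46 to 52 mm, 20 mm high; sides 18 mm. Tilt the block's +x end up 10-25 deg about the tongue's end, draw it 20 mm or more along +x, then lift.
- tray: Fixed shallow stainless tray, 180 (x) x 140 (y) mm, rolled rim 16 mm high, floor 3 mm above the worktop, 170 x 130 mm clear inside. Origin: under its centre, on the worktop. The block with its tongue is 107 mm long and 60 mm wide; its middle lies 12 mm from its origin towards the tongue.
- other_block: The block to leave alone: same outer shape, tongue, handle, origin and axes as the other, but with only two wells, 21 mm wide, one on each side of the handle. It sits in another dock of the same kind.

How it is judged:
By the outcome, as a careful person would: the job done as asked, in the order asked, and still so for the second after the job is handed in, with the robot touching nothing.
It also fails if it takes over 40 s, if anything falls off the work surface, if the arm or the gripper's body presses on something with over 40 N, if the wrist force passes 120 N, or if a joint passes its speed limit or range.

## Robot

A 7-joint arm with a two-finger parallel gripper is mounted at the origin on a cart in front of the work surface, level with it; the furniture and walls round the work are solid. World frame = base frame: x ahead of the robot, y to its left, z up, the work surface at z = 0. Lengths are in m, angles in rad, forces in N, time in s.
With the tool pointing down it reaches from about 0.4 to 0.85 m from the base axis. Payload 4.4 kg.
Tool frame: the origin (TCP) lies between the finger pads; the fingertips stand 8 mm ahead of it and the grasp point (between the pads) lies 11 mm behind it; z points along the fingers, x is the direction in which the jaws open and shut, and the axes are right-handed (so a half turn about z gives the same grasp; the last joint's range is limited). The gripper opens to 94 mm and grips with 3 to 60 N. Pads are 16 mm wide; open, the fingers measure 119 mm over their backs; the gripper's body (75 mm by 177 mm) begins 78 mm behind the grasp point.
Start: joints at [-1.394, 0.628, 0.038, 1.517, -0.027, 0.996, -0.02], TCP at [0.156, 0.631, 0.213] pointing down, gripper open.
Joint ranges: [-3.06, 3.06], [-0.37, 2.12], [-1.25, 1.32], [0.18, 2.47], [-1.1, 4.24], [0.23, 1.98], [-2.94, 2.94]. Speed limits (rad/s): [2.57, 2.57, 3.14, 3.14, 3.14, 3.14, 3.14].

## Interface

Orientations are given as [roll, pitch, yaw] about the fixed x, y, z axes, in that order (R = Rz(yaw) Ry(pitch) Rx(roll)).
In Python, from workcell import ctrl gives the robot as it stands.
- The arm moves only by the tool play_rows, never from a script. Its argument "deltas" is one flat list of numbers, 5 for each row, row after row: the closure, from 0 (fully open) to 1 (shut), then the shift along the tool's x, y, z in mm, then the turn about the tool's z in rad. A call has exactly 10 rows; each row is the pose to reach, as a shift and turn from the pose measured when the call began, along the tool's axes at that moment; what a row does not reach only later rows make up. A row lasts 1/12 s, in which the tool goes at most 41.7 mm and 7.16 degrees, less where a joint would pass 70% of its speed; a pose out of reach is approached as far as the arm can. A call with a gripper value outside its range is refused whole. The fingers move at their own pace and stop on an object; the grip force is fixed at half the most. Time passes only in rows, so rows that repeat a pose let the fingers close, or fill a call up. It gives the time, the measured TCP pose, the force and the opening at its end, in the units of the state.
- ctrl.state(): the state, without advancing time (a new reading comes with each control period).
- ctrl.snapshot(name): name is "scene" or "top" or "wrist"; returns a dict with "img" (480x640x3 uint8, red, green, blue), "intrinsics" (3x3 intrinsics, pixels), "R" (3x3) and "t" (3): a world point X has camera coordinates R X + t. Camera axes: x right, y down, z forward; pixel columns grow to the right and rows downward; lengths in m; the calibration is good to about 2 mm. The wrist camera is an equidistant fisheye: a pixel r from the principal point sees the ray r / f radians off the axis. A picture is of the moment at which its call begins. There is no depth.
- ctrl.finish_job(): hands the job in, once; it reports no verdict.
The state is a dict: "time": time; "joint_pos": joint angles; "qd": joint speeds; "effort": joint torques, N m; "tcp_pos": TCP position; "eef_rot": TCP orientation; "force": force on the tool from outside, world axes, zero at the start; "moment": the same for the moment, N m; "gripper_width": finger opening in m.
Only numpy, scipy, OpenCV 4.12 (cv2) and the standard library are available. Lean on these libraries where they do the work, as an engineer would, in place of code of your own. Each camera call takes 0.05 s, during which the arm holds its last target. There are 200 camera calls.

## Working session

There is one attempt and no reset: what is moved stays moved. The work goes in short steps, Python scripts to look and compute and a tool call to move; the robot and the scene stay as the last step left them, time stands still between calls to the robot, and variables do not carry over. Pictures are saved under pics/ and viewed, about 8 in all and at most 12, crops included, and the job is handed in when it is done.

Besides the shell and the picture viewer there is one more tool, called after "Emit:" by a JSON object that holds its "fn" and its "kwargs". play_rows: Moves the arm, as the interface text tells. Its arguments: {"type":"object","properties":{"deltas":{"type":"array"}},"required":["deltas"]}

```bash
mkdir -p pics; ls
python3 - <<'E'
from workcell import ctrl
import cv2,numpy as np
s=ctrl.state();print(s)
for n in("scene","top"):
    d=ctrl.snapshot(n);np.savez("pics/"+n+"0.npz",**d);cv2.imwrite(f"pics/{n}0.png",d["img"][...,::-1]);print(d["intrinsics"],d["R"],d["t"])
E
```

```text
pics
{'time': 0.0, 'joint_pos': array([-1.39378692,  0.62934454,  0.03845304,  1.51836208, -0.0269681 ,
        0.99630165, -0.0200143 ]), 'qd': array([ 7.73546289e-04,  1.20044741e-03, -7.93400891e-06, -2.06032657e-03,
        1.39022422e-03, -2.15608996e-03, -1.96540806e-05]), 'effort': array([ 1.08174267e-03, -5.49705970e+01,  1.14371929e+00, -1.86630303e+01,
       -5.22046373e-02,  2.33456871e-02,  1.46913958e-04]), 'tcp_pos': array([0.15611022, 0.63029875, 0.21255726]), 'eef_rot': array([3.14153447e+00, 1.89648330e-03, 1.32798109e+00]), 'force': array([-0.03997364, -0.65124355, -1.11918718]), 'moment': array([ 0.00458741,  0.01474322, -0.01152652]), 'gripper_width': 0.09405039166518037}
[[477.72539161   0.         324.62056644]
 [  0.         477.72539161 242.73450092]
 [  0.           0.           1.        ]] [[ 0.89003988 -0.45514876  0.02585744]
 [-0.19755793 -0.43619718 -0.87789685]
 [ 0.41085261  0.77625487 -0.47815114]] [-0.46930945  0.16213653  0.64534567]
[[464.48132183   0.         322.0036904 ]
 [  0.         464.48132183 241.38899118]
 [  0.           0.           1.        ]] [[-0.18175998 -0.98333551  0.00381768]
 [-0.96168759  0.17694561 -0.2093973 ]
 [ 0.20523228 -0.04173147 -0.97782319]] [0.08189167 0.51434164 0.7658724 ]
```

View pics/scene0.png

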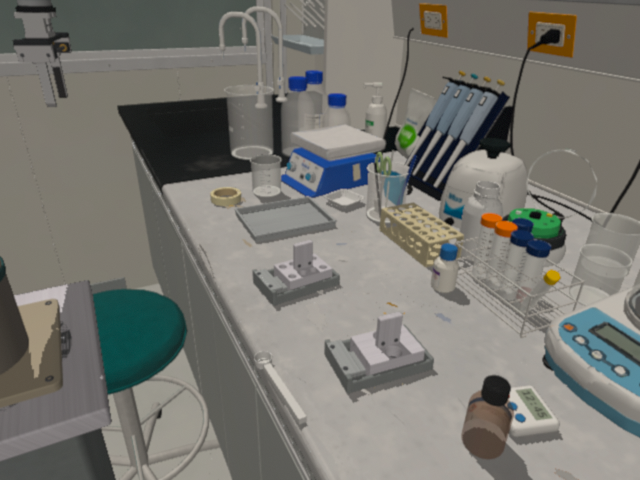

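View pics/top0.png

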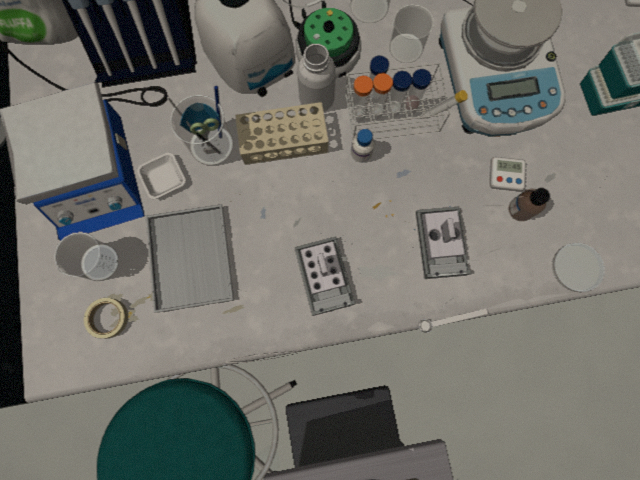

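The top view shows the eight-well block at about (323,272), the two-well block at (443,240) and the tray at (192,258). In the scene view the eight-well block is at about (297,270). Next I enlarge both.

Run:
```python
import cv2,numpy as np
a=cv2.imread("pics/top0.png")[225:325,285:365];b=cv2.imread("pics/scene0.png")[230:310,240:350]
a=cv2.resize(a,None,fx=5,fy=5,interpolation=cv2.INTER_CUBIC)[:500];b=cv2.resize(b,(385,280),interpolation=cv2.INTER_CUBIC)
c=np.zeros((500,790,3),np.uint8);c[:,:400]=a;c[:280,405:]=b
t=cv2.resize(cv2.imread("pics/top0.png")[195:320,135:250],None,fx=1.7,fy=1.7);c[285:285+t.shape[0],405:405+t.shape[1]]=t[:215]
cv2.imwrite("pics/crop1.png",c)
```

```text
(no output)
```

View pics/crop1.png

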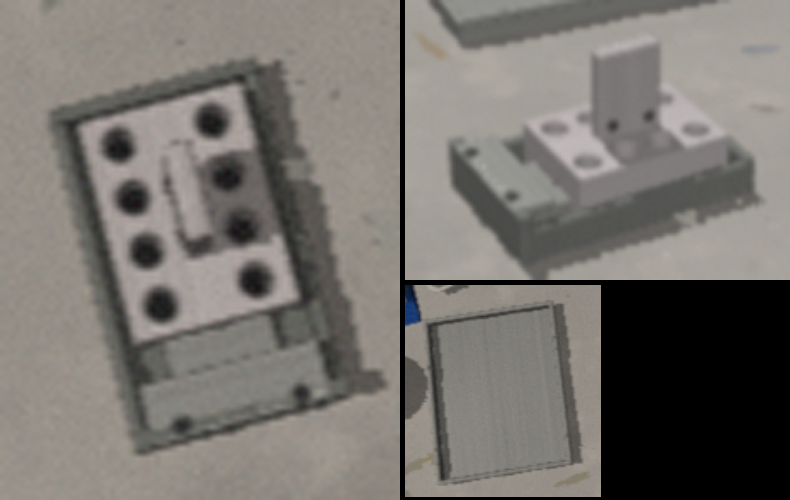

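The crop shows the eight-well block with its tongue and lip towards image bottom in the top view, meaning towards the robot. Its top-face corners (crop pixels) are about (80,122), (240,85), (298,298) and (135,340).

```bash
cat > h.py <<'E'
import numpy as np
def ray(d,p):
    K,R,t=d["intrinsics"],d["R"],d["t"]
    return -R.T@t, R.T@np.linalg.solve(K,[p[0],p[1],1.])
def plane(d,p,z):
    c,v=ray(d,p);return c+v*(z-c[2])/v[2]
def tri(*dp):
    A=np.zeros((3,3));b=np.zeros(3)
    for d,p in dp:
        c,v=ray(d,p);v=v/np.linalg.norm(v);M=np.eye(3)-np.outer(v,v);A+=M;b+=M@c
    x=np.linalg.solve(A,b);return x
E
python3 - <<'E'
import numpy as np
from h import *
np.set_printoptions(precision=4,suppress=True)
T=np.load("pics/top0.npz");S=np.load("pics/scene0.npz")
ct=lambda x,y:(285+x/5,225+y/5); cs=lambda x,y:(240+(x-405)/3.5,230+y/3.5); cy=lambda x,y:(135+(x-405)/1.7,195+(y-285)/1.7)
P=np.array([plane(T,ct(*p),.031) for p in[(80,122),(240,85),(298,298),(135,340)]])
print(P,P.mean(0));d=lambda a,b:np.linalg.norm(P[a]-P[b]);print(d(0,1),d(1,2),d(2,3),d(3,0))
ax=P[0]+P[1]-P[2]-P[3];print("yaw",np.arctan2(ax[1],ax[0]))
# wells near/far
for a,b in[((160,303),(587,161)),((256,279),(695,129)),((118,145),(554,128))]: print("w",plane(T,ct(*a),.031),tri((T,ct(*a)),(S,cs(*b))))
print("corner", tri((T,ct(135,340)),(S,cs(580,185))),tri((T,ct(298,298)),(S,cs(725,145))))
for q in [(176,190),(186,190)]: print("handle top",tri((T,ct(*q)),(S,cs(626,45))),plane(T,ct(*q),.078))
Q=np.array([plane(T,cy(*p),.016) for p in[(430,322),(556,304),(580,462),(442,482)]])
print(Q,Q.mean(0));ax=Q[0]+Q[1]-Q[2]-Q[3];print("yaw",np.arctan2(ax[1],ax[0]),[np.linalg.norm(Q[i]-Q[i-1]) for i in range(4)])
sc=[plane(S,p,.016)for p in[(236,208),(277,239),(335,220),(298,198)]];print(np.array(sc))
E
```

```text
[[ 0.5179  0.0263  0.031 ]
 [ 0.5208 -0.0332  0.031 ]
 [ 0.4408 -0.039   0.031 ]
 [ 0.4367  0.0207  0.031 ]] [ 0.479  -0.0063  0.031 ]
0.0596013825272376 0.08020027988597982 0.0599195331172137 0.08138762953128785
yaw 0.07089512523003785
w [0.448  0.0097 0.031 ] [0.4578 0.0068 0.0109]
w [ 0.4502 -0.0256  0.031 ] [ 0.4739 -0.0356  0.0464]
w [0.507  0.0143 0.031 ] [0.4825 0.0213 0.0243]
corner [ 0.4527  0.0165 -0.0084] [ 0.4717 -0.0527  0.0472]
handle top [ 0.4812 -0.0025  0.0771] [ 0.4794 -0.0019  0.078 ]
handle top [ 0.48   -0.0057  0.079 ] [ 0.4788 -0.0052  0.078 ]
[[0.6332 0.2937 0.016 ]
 [0.6286 0.1548 0.016 ]
 [0.4515 0.1538 0.016 ]
 [0.4571 0.2997 0.016 ]] [0.5426 0.2255 0.016 ]
yaw -0.01428320475203667 [np.float64(0.17621513241514986), np.float64(0.1390247593014051), np.float64(0.17707989031444443), np.float64(0.14595548802435288)]
[[0.462  0.308  0.016 ]
 [0.49   0.1345 0.016 ]
 [0.6355 0.1636 0.016 ]
 [0.6118 0.3039 0.016 ]]
```

Emit:
{"fn": "play_rows", "kwargs": {"deltas": [0, -30, 26, 0, -0.02, 0, -60, 52, 0, -0.04, 0, -90, 78, 0, -0.06, 0, -120, 104, 0, -0.08, 0, -150, 130, 0, -0.1, 0, -180, 156, 0, -0.12, 0, -210, 182, 0, -0.14, 0, -240, 208, 0, -0.16, 0, -270, 234, 0, -0.18, 0, -300, 260, 0, -0.2]}}

```text
time: 0.93
tcp_pos: [0.3367, 0.2748, 0.2131]
eef_rot: [-3.141, 0.002, 1.529]
force: [0.9, -0.5, -0.4]
gripper_width: 0.0938
```

```bash
cat >> h.py <<'E'
from scipy.spatial.transform import Rotation as Ro
def go(s,xyz,yaw):
    R=Ro.from_euler("xyz",s["eef_rot"]).as_matrix()
    a=-(yaw-s["eef_rot"][2]);a=(a+np.pi)%(2*np.pi)-np.pi
    print("t",s["time"],"tcp",s["tcp_pos"].round(4),s["eef_rot"].round(3),"F",s["force"].round(1),"w",round(s["gripper_width"],4),"-> mm",(R.T@(np.array(xyz)-s["tcp_pos"])*1e3).round(1),"turn",round(a,3))
E
python3 -c "
from workcell import ctrl
from h import *
go(ctrl.state(),[.48,-.006,.18],1.641)
T=np.load('pics/top0.npz');S=np.load('pics/scene0.npz')
ct=lambda x,y:(285+x/5,225+y/5); cs=lambda x,y:(240+(x-405)/3.5,230+y/3.5)
for a,b in[((256,279),(587,161)),((211,120),(695,129)),((160,303),(554,128)),((298,298),(580,185))]: print(tri((T,ct(*a)),(S,cs(*b))))
"
```

```text
t 0.9333 tcp [0.3367 0.2748 0.2131] [-3.141e+00  2.000e-03  1.529e+00] F [ 0.9 -0.5 -0.4] w 0.0938 -> mm [-274.5  154.8   33.5] turn -0.112
[ 0.45100259 -0.0258208   0.03277771]
[ 0.51091505 -0.0208129   0.03239941]
[0.4487993  0.00936612 0.03216449]
[ 0.4417229  -0.03937199  0.02988496]
```

Emit:
{"fn": "play_rows", "kwargs": {"deltas": [0, -30, 17, 3, -0.015, 0, -60, 34, 7, -0.03, 0, -90, 51, 10, -0.045, 0, -120, 68, 14, -0.06, 0, -150, 85, 18, -0.075, 0, -180, 102, 22, -0.09, 0, -210, 119, 26, -0.1, 0, -240, 136, 30, -0.112, 0, -262, 148, 33, -0.112, 0, -274, 155, 33, -0.112]}}

```text
time: 1.77
tcp_pos: [0.4808, -0.0093, 0.1798]
eef_rot: [-3.14, 0.003, 1.637]
force: [0.7, 0.7, -0.3]
gripper_width: 0.0941
```

Run:
```python
from workcell import ctrl
from h import *
import cv2
go(ctrl.state(),[.48,-.006,.045],1.641)
d=ctrl.snapshot("wrist");np.savez("pics/w1.npz",**d);cv2.imwrite("pics/w1.png",d["img"][...,::-1]);print(d["intrinsics"],d["R"],-d["R"].T@d["t"])
```

```text
t 1.7667 tcp [ 0.4808 -0.0093  0.1798] [-3.140e+00  3.000e-03  1.637e+00] F [ 0.7  0.7 -0.3] w 0.0941 -> mm [  3.8  -0.4 134.8] turn -0.004
[[371.64829954   0.         315.17023979]
 [  0.         371.64829954 239.05844649]
 [  0.           0.           1.        ]] [[-0.06714496  0.99773864 -0.00302768]
 [ 0.9646627   0.06569336  0.25516711]
 [ 0.25478899  0.01421249 -0.96689223]] [ 0.40552071 -0.01424818  0.3502894 ]
```

View pics/w1.png

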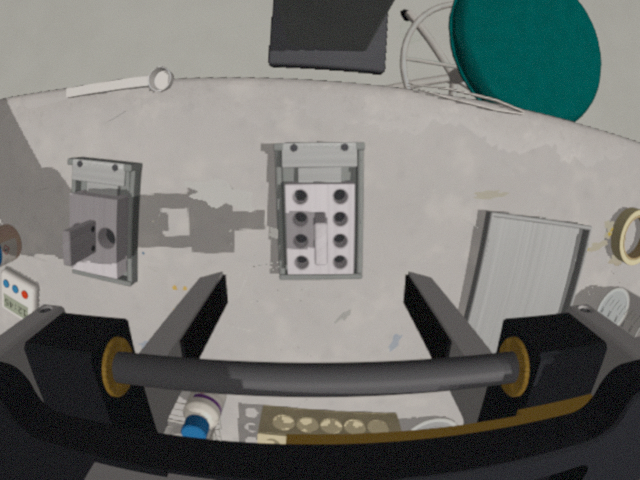

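The wrist view shows the block below the gripper: its eight wells lie in columns at u≈301 and 341, v from 197 to 262. The handle's top runs from about (321,222) to (321,264), and the lip is at the image top.

```bash
cat >> h.py <<'E'
def fray(d,p):
    K,R,t=d["intrinsics"],d["R"],d["t"];q=np.array([(p[0]-K[0,2])/K[0,0],(p[1]-K[1,2])/K[1,1]]);r=np.linalg.norm(q)
    v=np.append(q/r*np.sin(r),np.cos(r));return -R.T@t,R.T@v
def fplane(d,p,z):
    c,v=fray(d,p);return c+v*(z-c[2])/v[2]
def wells(d,roi):
    import cv2
    x0,y0,x1,y1=roi;g=cv2.cvtColor(d["img"],cv2.COLOR_RGB2GRAY)[y0:y1,x0:x1]
    n,l,s,c=cv2.connectedComponentsWithStats((g<75).astype(np.uint8))
    return [(c[i]+[x0,y0]).round(1).tolist()+[int(s[i][4])] for i in range(1,n) if 25<s[i][4]<400]
E
python3 - <<'E'
from h import *
import cv2
np.set_printoptions(precision=4,suppress=True)
d=dict(np.load("pics/w1.npz"))
w=wells(d,(286,186,354,274));print(w)
P=np.array([fplane(d,p[:2],.031) for p in w]);print(P)
print("handle",[fplane(d,p,.078) for p in[(315,222),(327,222),(315,264),(327,264)]])
print("corners",np.array([fplane(d,p,.031) for p in[(285,184),(355,183),(356,273),(285,274)]]))
cv2.imwrite("pics/w1c.png",cv2.resize(d["img"][135:285,255:375,::-1],None,fx=4,fy=4,interpolation=cv2.INTER_CUBIC))
E
```

```text
[[300.4, 195.0, 75], [339.3, 194.5, 82], [300.4, 216.8, 76], [339.2, 216.5, 67], [300.7, 238.3, 65], [339.1, 238.2, 51], [301.4, 259.5, 40], [339.0, 258.8, 39]]
[[ 0.4512 -0.025   0.031 ]
 [ 0.4484  0.0086  0.031 ]
 [ 0.4704 -0.0238  0.031 ]
 [ 0.4678  0.0101  0.031 ]
 [ 0.4898 -0.0224  0.031 ]
 [ 0.4874  0.0116  0.031 ]
 [ 0.5096 -0.0207  0.031 ]
 [ 0.5066  0.0132  0.031 ]]
handle [array([ 0.4641, -0.0113,  0.078 ]), array([ 0.4635, -0.0023,  0.078 ]), array([ 0.4972, -0.009 ,  0.078 ]), array([0.4965, 0.0002, 0.078 ])]
corners [[ 0.4424 -0.0388  0.031 ]
 [ 0.4374  0.0214  0.031 ]
 [ 0.5192  0.0299  0.031 ]
 [ 0.5246 -0.0349  0.031 ]]
```

View pics/w1c.png

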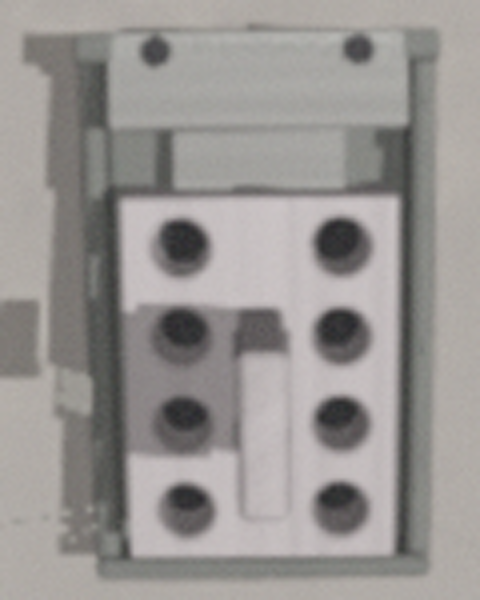

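The close crop confirms the handle with all eight wells, and the tongue under the lip. The handle centre comes out at (0.480,-0.0056) with yaw 0.073. I'll pinch 7 mm towards the free end.

```bash
python3 -c "
from workcell import ctrl
from h import *
go(ctrl.state(),[.487,-.005,.046],1.644)"
```

```text
t 1.8167 tcp [ 0.4819 -0.0108  0.1801] [3.142 0.004 1.635] F [ 1.3 -1.7  0.2] w 0.0939 -> mm [  6.    5.5 134.1] turn -0.009
```

Emit:
{"fn": "play_rows", "kwargs": {"deltas": [0, 5, 5, 15, -0.01, 0, 5, 5, 35, -0.01, 0, 5, 5, 60, -0.01, 0, 5, 5, 85, -0.01, 0, 5, 5, 105, -0.01, 0, 5, 5, 120, -0.01, 0, 5, 5, 128, -0.01, 0, 5, 5, 133, -0.01, 0, 5, 5, 134, -0.01, 0, 5, 5, 134, -0.01]}}

```text
time: 2.65
tcp_pos: [0.4868, -0.0058, 0.0464]
eef_rot: [3.141, 0.004, 1.645]
force: [-0.2, -0.4, -0.3]
gripper_width: 0.0942
```

Run:
```python
from workcell import ctrl
from h import *
import cv2
go(ctrl.state(),[.487,-.005,.046],1.644);go(ctrl.state(),[.487,-.005,.046],1.644)
d=ctrl.snapshot("wrist");np.savez("pics/w2.npz",**d);cv2.imwrite("pics/w2.png",d["img"][80:400,120:520,::-1]);
```

```text
t 2.65 tcp [ 0.4868 -0.0058  0.0464] [3.141 0.004 1.645] F [-0.2 -0.4 -0.3] w 0.0942 -> mm [0.8 0.2 0.4] turn 0.001
t 2.65 tcp [ 0.4868 -0.0058  0.0464] [3.141 0.004 1.645] F [-0.2 -0.4 -0.3] w 0.0942 -> mm [0.8 0.2 0.4] turn 0.001
```

View pics/w2.png

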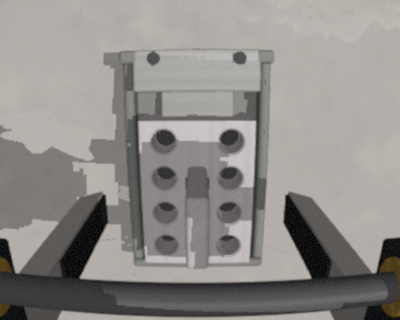

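The handle at u≈198 (crop) is centred between the fingers, whose inner edges are at about 105 and 287. Closing now.

Emit:
{"fn": "play_rows", "kwargs": {"deltas": [1, 0, 0, 0, 0, 1, 0, 0, 0, 0, 1, 0, 0, 0, 0, 1, 0, 0, 0, 0, 1, 0, 0, 0, 0, 1, 0, 0, 0, 0, 1, 0, 0, 0, 0, 1, 0, 0, 0, 0, 1, 0, 0, 0, 0, 1, 0, 0, 0, 0]}}

```text
time: 3.53
tcp_pos: [0.487, -0.0058, 0.0467]
eef_rot: [3.141, 0.004, 1.645]
force: [0.2, 0.7, 0.8]
gripper_width: 0.0305
```

Emit:
{"fn": "play_rows", "kwargs": {"deltas": [1, 0, 0, 0, 0, 1, 0, 0, 0, 0, 1, 0, 0, 0, 0, 1, 0, 0, 0, 0, 1, 0, 0, 0, 0, 1, 0, 0, 0, 0, 1, 0, 0, 0, 0, 1, 0, 0, 0, 0, 1, 0, 0, 0, 0, 1, 0, 0, 0, 0]}}

```text
time: 4.37
tcp_pos: [0.4871, -0.0056, 0.0467]
eef_rot: [3.14, 0.004, 1.645]
force: [-0.4, 3.1, 1.1]
gripper_width: 0.0099
```

Emit:
{"fn": "play_rows", "kwargs": {"deltas": [1, 0, 0, -2, 0, 1, 0, 0, -4, 0, 1, 0, 0, -6, 0, 1, 0, 0, -8, 0, 1, 0, -1, -10, 0, 1, 0, -2, -11.5, 0, 1, 0, -3, -13, 0, 1, 0, -4, -14.5, 0, 1, 0, -5, -16, 0, 1, 0, -5, -16, 0]}}

```text
time: 5.2
tcp_pos: [0.4804, -0.0062, 0.0624]
eef_rot: [-3.14, 0.004, 1.645]
force: [-3.8, -1.6, -12.8]
gripper_width: 0.01
```

Run:
```python
from workcell import ctrl
from h import *
import cv2
go(ctrl.state(),[.487,-.005,.046],1.644);print(ctrl.state()["moment"])
d=ctrl.snapshot("wrist");e=ctrl.snapshot("scene")
c=np.hstack([cv2.resize(e["img"][200:310,235:365],(473,400)),d["img"][80:400,180:440].repeat(1,0)[:320].copy() if 0 else cv2.resize(d["img"][80:400,190:450],(325,400))])
cv2.imwrite("pics/l1.png",c[...,::-1])
```

```text
t 5.2 tcp [ 0.4804 -0.0062  0.0624] [-3.14   0.004  1.645] F [ -3.8  -1.6 -12.8] w 0.01 -> mm [ 0.8  6.7 16.4] turn 0.001
[-0.36396565  0.45020732  0.08823641]
```

View pics/l1.png

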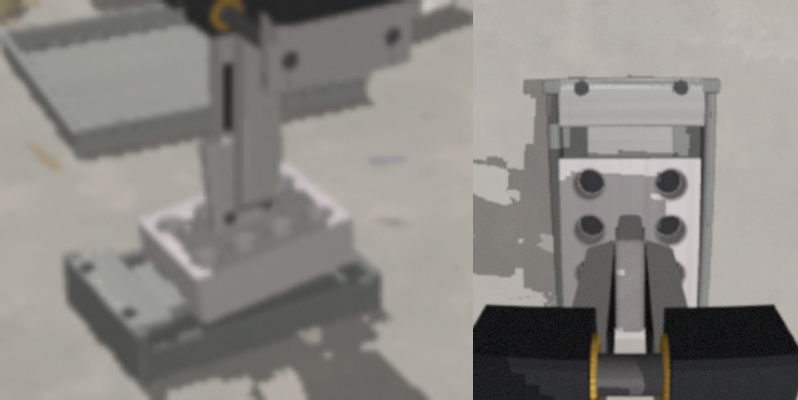

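The left half shows the free end rising with the tongue still held by the lip. The downward force is about 13 N, as planned, so I continue the arc.

Emit:
{"fn": "play_rows", "kwargs": {"deltas": [1, 0, -1, -1, 0, 1, 0, -2, -2.5, 0, 1, 0, -3, -4, 0, 1, 0, -4, -5, 0, 1, 0, -5, -6, 0, 1, 0, -5.5, -7, 0, 1, 0, -6, -8, 0, 1, 0, -6, -9, 0, 1, 0, -6, -9, 0, 1, 0, -6, -9, 0]}}

```text
time: 6.13
tcp_pos: [0.4766, -0.0061, 0.0722]
eef_rot: [3.139, 0.004, 1.645]
force: [-0.5, -0.6, -8.4]
gripper_width: 0.0101
```

Run:
```python
from workcell import ctrl
from h import *
import cv2
go(ctrl.state(),[.487,-.005,.046],1.644)
d=ctrl.snapshot("wrist");e=ctrl.snapshot("scene")
c=np.hstack([cv2.resize(e["img"][200:310,235:365],(473,400)),cv2.resize(d["img"][80:400,190:450],(325,400))])
cv2.imwrite("pics/l2.png",c[...,::-1])
```

```text
t 6.1333 tcp [ 0.4766 -0.0061  0.0722] [3.139 0.004 1.645] F [-0.5 -0.6 -8.4] w 0.0101 -> mm [ 0.5 10.4 26.2] turn 0.001
```

View pics/l2.png

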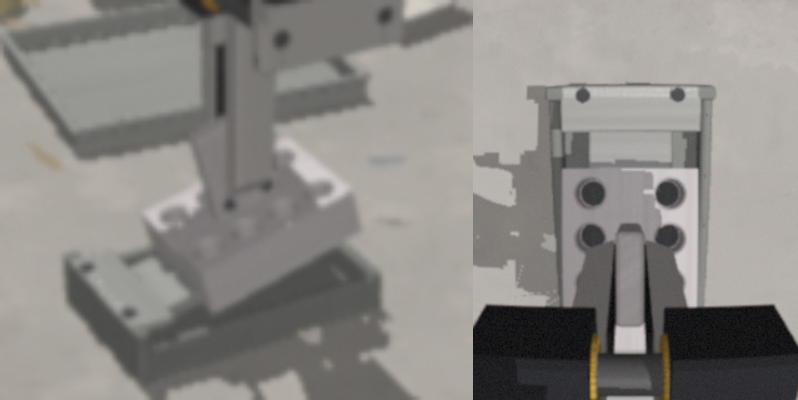

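The tilt now looks like about 15–20°, with the free end well above the stop and more of the tongue showing. Drawing it out along +x.

Emit:
{"fn": "play_rows", "kwargs": {"deltas": [1, 0, 2, 1, 0, 1, 0, 5, 2, 0, 1, 0, 9, 2, 0, 1, 0, 13, 2, 0, 1, 0, 17, 2, 0, 1, 0, 21, 2, 0, 1, 0, 25, 2, 0, 1, 0, 29, 2, 0, 1, 0, 33, 2, 0, 1, 0, 35, 2, 0]}}

```text
time: 7.07
tcp_pos: [0.5129, -0.0034, 0.0705]
eef_rot: [3.138, 0.004, 1.645]
force: [-0.2, 0.3, -4.1]
gripper_width: 0.0098
```

Run:
```python
from workcell import ctrl
from h import *
import cv2
go(ctrl.state(),[.487,-.005,.046],1.644)
d=ctrl.snapshot("wrist");e=ctrl.snapshot("scene")
c=np.hstack([cv2.resize(e["img"][200:310,235:365],(473,400)),cv2.resize(d["img"][80:400,190:450],(325,400))])
cv2.imwrite("pics/l3.png",c[...,::-1])
```

```text
t 7.0667 tcp [ 0.5129 -0.0034  0.0705] [3.138 0.004 1.645] F [-0.2  0.3 -4.1] w 0.0098 -> mm [  0.5 -26.   24.4] turn 0.001
```

View pics/l3.png

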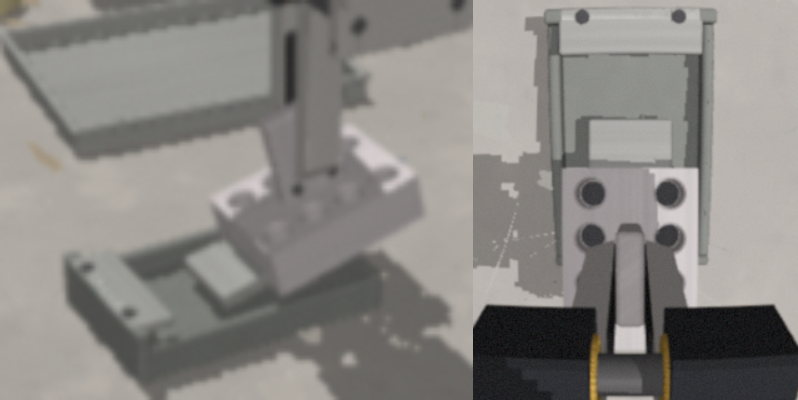

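The tongue is out, about 25 mm clear of the lip, and the force is down to the block's weight of 4 N. Lifting, and checking the tray from the earlier wrist picture.

Emit:
{"fn": "play_rows", "kwargs": {"deltas": [1, 0, 1, -5, 0, 1, 0, 2, -12, 0, 1, 0, 2, -22, 0, 1, 0, 2, -33, 0, 1, 0, 2, -45, 0, 1, 0, 2, -57, 0, 1, 0, 2, -69, 0, 1, 0, 2, -80, 0, 1, 0, 2, -88, 0, 1, 0, 2, -90, 0]}}

```text
time: 8.0
tcp_pos: [0.5151, -0.003, 0.1625]
eef_rot: [3.135, 0.004, 1.645]
force: [1.0, 0.4, -4.6]
gripper_width: 0.0099
```

Run:
```python
from workcell import ctrl
from h import *
d=dict(np.load("pics/w1.npz"));T=np.load("pics/top0.npz")
for p in[(487,211),(592,227)]: print(fplane(d,p,.016))
for a,b in [((442,482),(592,227)),((580,462),(487,211))]:
    c1,v1=ray(T,(135+(a[0]-405)/1.7,195+(a[1]-285)/1.7));c2,v2=fray(d,b)
    v1/=np.linalg.norm(v1);M=lambda v:np.eye(3)-np.outer(v,v);print("tri",np.linalg.solve(M(v1)+M(v2),M(v1)@c1+M(v2)@c2))
go(ctrl.state(),[.5425,.2255,.16],1.551)
```

```text
[0.45370493 0.15713589 0.016     ]
[0.45808427 0.30368089 0.016     ]
tri [0.45669498 0.29754257 0.02243483]
tri [0.45137866 0.15227952 0.02550702]
t 8.0 tcp [ 0.5151 -0.003   0.1625] [3.135 0.004 1.645] F [ 1.   0.4 -4.6] w 0.0099 -> mm [225.8  44.4   1.9] turn 0.094
```

Emit:
{"fn": "play_rows", "kwargs": {"deltas": [1, 10, 3, 0, 0.01, 1, 35, 7, 0, 0.02, 1, 65, 13, 0, 0.03, 1, 95, 19, 0, 0.04, 1, 125, 25, 0, 0.05, 1, 155, 31, 0, 0.065, 1, 185, 37, 0, 0.08, 1, 210, 42, 0, 0.09, 1, 222, 45, 0, 0.095, 1, 227, 46, 0, 0.095]}}

```text
time: 8.83
tcp_pos: [0.5435, 0.2297, 0.1615]
eef_rot: [3.135, 0.002, 1.554]
force: [0.6, 0.1, -4.7]
gripper_width: 0.0098
```

Run:
```python
from workcell import ctrl
from h import *
import cv2
go(ctrl.state(),[.544,.227,.067],1.551)
d=ctrl.snapshot("wrist");e=ctrl.snapshot("scene")
c=np.hstack([cv2.resize(e["img"][90:250,210:370],(400,400)),cv2.resize(d["img"][40:440,130:530],(400,400))])
cv2.imwrite("pics/l4.png",c[...,::-1])
```

```text
t 8.8333 tcp [0.5435 0.2297 0.1615] [3.135e+00 2.000e-03 1.554e+00] F [ 0.6  0.1 -4.7] w 0.0098 -> mm [-2.4 -0.1 94.5] turn 0.003
```

View pics/l4.png

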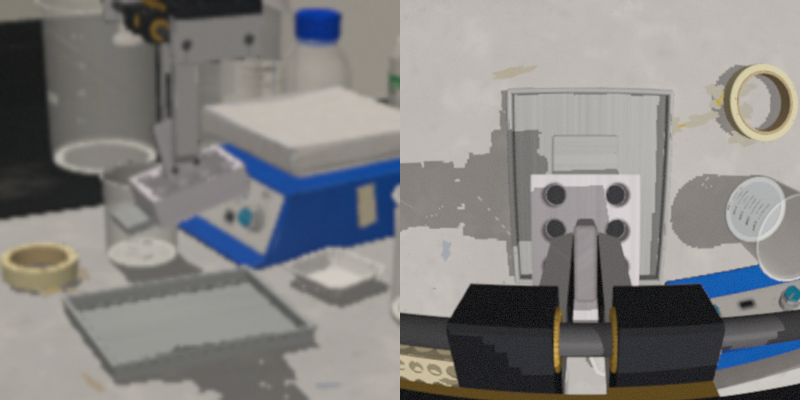

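The block hangs tilted and centred over the tray; in the wrist half the tray spans u≈508–672 and the tongue is at (585,152). Lowering.

Emit:
{"fn": "play_rows", "kwargs": {"deltas": [1, -2, 0, 8, 0, 1, -2, 0, 20, 0, 1, -2, 0, 34, 0, 1, -2, 0, 48, 0, 1, -2, 0, 60, 0, 1, -2, 0, 70, 0, 1, -2, 0, 78, 0, 1, -2, 0, 83, 0, 1, -2, 0, 85, 0, 1, -2, 0, 85, 0]}}

```text
time: 9.77
tcp_pos: [0.5441, 0.2236, 0.0763]
eef_rot: [3.136, 0.005, 1.551]
force: [0.1, -0.3, -4.1]
gripper_width: 0.0098
```

Emit:
{"fn": "play_rows", "kwargs": {"deltas": [1, 0, 0, 1.5, 0, 1, 0, 0, 3, 0, 1, 0, 0, 4.5, 0, 1, 0, 0, 6, 0, 1, 0, 0, 7.5, 0, 1, 0, 0, 9, 0, 1, 0, 0.5, 10.5, 0, 1, 0, 1, 12, 0, 1, 0, 1.5, 13, 0, 1, 0, 1.5, 13, 0]}}

```text
time: 10.6
tcp_pos: [0.5457, 0.2234, 0.063]
eef_rot: [3.136, 0.005, 1.551]
force: [-0.0, -0.0, -4.6]
gripper_width: 0.0096
```

Emit:
{"fn": "play_rows", "kwargs": {"deltas": [1, 0, 1, 1, 0, 1, 0, 2, 2, 0, 1, 0, 3, 3, 0, 1, 0, 4, 4, 0, 1, 0, 5, 5, 0, 1, 0, 6, 6, 0, 1, 0, 7, 7, 0, 1, 0, 8, 8, 0, 1, 0, 9, 9, 0, 1, 0, 9, 9, 0]}}

```text
time: 11.43
tcp_pos: [0.5563, 0.2232, 0.0544]
eef_rot: [3.133, 0.004, 1.55]
force: [3.0, -0.3, 3.6]
gripper_width: 0.0098
```

Contact is made: about 8 N of floor push is flattening the block. Continuing the arc.

Emit:
{"fn": "play_rows", "kwargs": {"deltas": [1, 0, 1, 1, 0, 1, 0, 2, 2, 0, 1, 0, 2.5, 3, 0, 1, 0, 3.5, 4, 0, 1, 0, 4, 5, 0, 1, 0, 5, 6, 0, 1, 0, 5.5, 7, 0, 1, 0, 6, 8, 0, 1, 0, 6, 8, 0, 1, 0, 6, 8, 0]}}

```text
time: 12.27
tcp_pos: [0.5635, 0.223, 0.0466]
eef_rot: [3.131, 0.004, 1.55]
force: [4.2, -1.3, 3.9]
gripper_width: 0.0101
```

Run:
```python
from workcell import ctrl
from h import *
import cv2
go(ctrl.state(),[.562,.223,.0437],1.551);print(ctrl.state()["moment"])
e=ctrl.snapshot("scene");d=ctrl.snapshot("wrist")
c=np.hstack([cv2.resize(e["img"][130:250,220:350],(433,400),interpolation=cv2.INTER_CUBIC),cv2.resize(d["img"][80:400,190:450],(325,400))])
cv2.imwrite("pics/l5.png",c[...,::-1])
```

```text
t 12.2667 tcp [0.5635 0.223  0.0466] [3.131 0.004 1.55 ] F [ 4.2 -1.3  3.9] w 0.0101 -> mm [-0.  -1.5  2.9] turn -0.001
[-0.17910955 -0.56046512 -0.00364182]
```

View pics/l5.png

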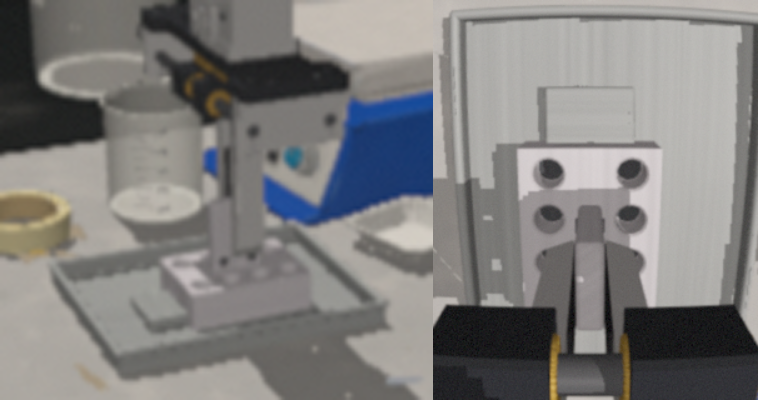

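The block is inside the tray and nearly flat, with a degree or two left. Two or three more millimetres down, watching the force.

Emit:
{"fn": "play_rows", "kwargs": {"deltas": [1, 0, 0.2, 0.3, 0, 1, 0, 0.4, 0.6, 0, 1, 0, 0.6, 0.9, 0, 1, 0, 0.8, 1.2, 0, 1, 0, 1, 1.5, 0, 1, 0, 1.2, 1.8, 0, 1, 0, 1.4, 2.1, 0, 1, 0, 1.4, 2.3, 0, 1, 0, 1.4, 2.3, 0, 1, 0, 1.4, 2.3, 0]}}

```text
time: 13.2
tcp_pos: [0.5639, 0.223, 0.0456]
eef_rot: [3.133, 0.004, 1.55]
force: [-1.6, -3.7, 16.1]
gripper_width: 0.0098
```

The force has risen to about 20 N net and the descent has stopped, so the block is seated flat. Relaxing, opening, then lifting off.

Emit:
{"fn": "play_rows", "kwargs": {"deltas": [1, 0, 0, 0, 0, 1, 0, 0, 0, 0, 0.9, 0, 0, 0, 0, 0.8, 0, 0, 0, 0, 0.7, 0, 0, 0, 0, 0.6, 0, 0, 0, 0, 0.6, 0, 0, 0, 0, 0.6, 0, 0, 0, 0, 0.6, 0, 0, 0, 0, 0.6, 0, 0, 0, 0]}}

```text
time: 14.03
tcp_pos: [0.5637, 0.223, 0.0455]
eef_rot: [3.133, 0.004, 1.55]
force: [-0.5, 0.7, -0.3]
gripper_width: 0.0373
```

Emit:
{"fn": "play_rows", "kwargs": {"deltas": [0.6, 0, 0, -2, 0, 0.6, 0, 0, -6, 0, 0.6, 0, 0, -12, 0, 0.6, 0, 0, -22, 0, 0.6, 0, 0, -35, 0, 0.6, 0, 0, -50, 0, 0.6, 0, 0, -70, 0, 0.6, 0, 0, -90, 0, 0.6, 0, 0, -105, 0, 0.6, 0, 0, -110, 0]}}

```text
time: 14.87
tcp_pos: [0.5645, 0.2241, 0.1591]
eef_rot: [3.128, 0.002, 1.55]
force: [0.4, 0.5, 0.3]
gripper_width: 0.038
```

Run:
```python
from workcell import ctrl
from h import *
import cv2
np.set_printoptions(precision=4,suppress=True)
go(ctrl.state(),[.562,.223,.0437],1.551)
e=ctrl.snapshot("scene");d=ctrl.snapshot("wrist");np.savez("pics/w6.npz",**d)
c=np.hstack([cv2.resize(e["img"][170:400,220:440],(400,418),interpolation=cv2.INTER_CUBIC)[:400],cv2.resize(d["img"][40:440,130:530],(400,400))])
cv2.imwrite("pics/l6.png",c[...,::-1])
```

```text
t 14.8667 tcp [0.5645 0.2241 0.1591] [3.128 0.002 1.55 ] F [0.4 0.5 0.3] w 0.038 -> mm [ -0.9  -4.  115.3] turn -0.001
```

View pics/l6.png

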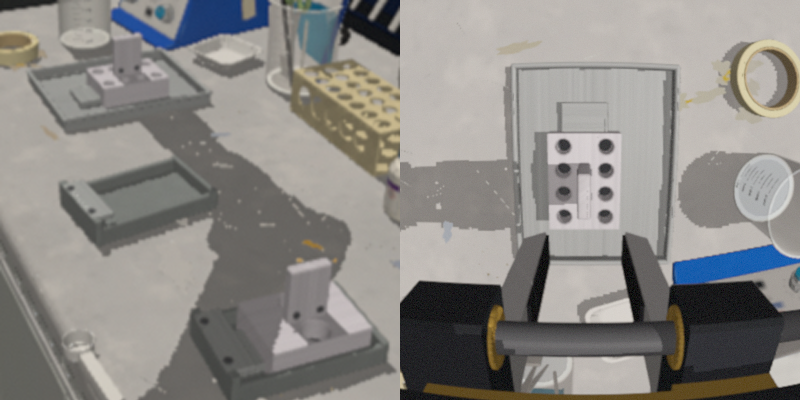

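The eight-well block lies flat inside the tray: its body spans about (548–620, 133–228) in the right half, within a tray spanning 512–678. The first dock is empty, the two-well block is untouched, and the gripper is clear.

```bash
python3 -c "
from h import *
d=dict(np.load('pics/w6.npz'));w=wells(d,(278,170,350,272))
P=np.array([fplane(d,p[:2],.028) for p in w]);print(len(P),P.round(4).tolist())
from workcell import ctrl
print(ctrl.finish_job())"
```

```text
8 [[0.5241, 0.2068, 0.028], [0.5247, 0.2402, 0.028], [0.5434, 0.2061, 0.028], [0.5441, 0.2399, 0.028], [0.5628, 0.2056, 0.028], [0.5636, 0.2395, 0.028], [0.5824, 0.2053, 0.028], [0.5831, 0.2393, 0.028]]
the job is handed in; nothing more can be done
None
```

The eight-well block is in the steel tray, lying flat, and I handed the job in at about 15 s of the 40 s allowed.

- **Removal:** I pinched the handle about 7 mm towards its free end. The tool can't tilt, so I raised the grip along an arc and let the lip hold the tongue until the block tilted back about 15–20° (judged by eye). I then drew it 35 mm along +x and lifted it clear.
- **Placing:** I touched the tongue end down in the tray first and let the tray floor push the block flat. The descent then stopped at about 20 N on the block, and I let go with the force close to zero.

**Last checks:**
- **Wells:** the spacing measured at the height for a flat block is about 19.5 × 34 mm, the same as when it sat in the dock.
- **Position:** the block's origin is near (0.554, 0.223). It is clear of the rim on all sides by about 30 mm.
- **Other block:** in the last picture the two-well block is in its dock.
- **Gripper:** it is about 110 mm above the release point and touches nothing.

**Disagreements:** The two-view height of the tray rim came out at 22–25 mm against the stated 16 mm, because I picked the corners roughly. Its edge positions from the two views agreed within about 6 mm, well inside the room available. My first matching of points between the two cameras was wrong and gave inconsistent heights. After I fixed it, the block's top measured 30–33 mm against the expected 31 mm.

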